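# Stow the reagent cartons for the drive

### The job

Finish stowing the reagent cartons in the aluminium cradle for the drive: stack the two loose white cartons flat and square on the full one already in it, the heavier below and the lighter on top (they look alike, so heft them to tell), then fold the cradle's retaining bail fully down so that it lies on the top carton with its lip in front. Leave the full carton in its place, keep all cartons upright, and do not shift or knock over the other things on the bench.

Things in the scene. Friction and masses are not known exactly. Their poses are not given: they have to be found in the camera images.
- carton_a: one of the two loose cartons: a closed rigid white carton, 105 (x) x 66 (y) x 36 mm (z), lying flat; origin at the centre of its underside, z up; take it across the 66 mm width. The two look the same; one is nearly full (about 0.42 kg), the other almost empty (about 0.12 kg), each within 15 percent, and the names a and b say nothing of which
- carton_b: the other loose carton, same sizes and origin; see carton_a
- base_carton: the full carton (about 0.55 kg) that already lies in the cradle, same sizes and origin as the others; it is loose, with up to 3 mm play on each side between the cradle's corner angles
- cradle: aluminium cradle screwed to the worktop; origin at the middle of its bay, at worktop height; x along the bay towards the two rear posts, z up. Base plate 3 mm thick, 142 x 104 mm: the bottom carton lies on it between four corner angles, 17 mm high. The upper cartons have no guides; the long sides of the column are open for fingers
- bail_hinge (a point): middle of the bail's hinge axis, at x = +66, z = 117 mm in the cradle's frame, the axis along the cradle's y; carried by two posts 8 x 10 mm, 125 mm high, at x = +66, y = +-34 mm, with a cross plate between them
- bail (a joint): angle of the retaining bail, rad: 0 = level, lying on a column of three cartons; grows as it swings up and back; 1.57 = upright; starts at 1.85 to 2.05, leaning back. Stiff hinge (about 2 N at the grip): it stays where left. Two rods with rubber sleeves; a lip plate 56 mm wide, 131 mm from the hinge, reaches 22 mm below them, 11 mm in front of the top carton when closed
- bail_grip (a point): middle of the bail's black plastic grip, a rod of 15 mm diameter and 42 mm length, 162 mm from the hinge axis, pointing straight away from it; it can be pinched from above with the fingers closing along the cradle's y (it turns between the pads as the bail swings) or pushed
- sample_cup: bystander: closed clear sample cup, 59 mm diameter, 45 mm high, origin at the centre of its underside
- spray_bottle: bystander: spray bottle, 56 x 121 mm, 260 mm high, origin at the centre of its underside; stands between the cartons and the cradle, a bit further from the robot
- yellow_dish: bystander: petri dish, 63 mm diameter, 15 mm high, origin at the centre of its underside
- marker_pen: bystander: white marker with blue cap, 125 x 15 x 13 mm, origin at the centre of its underside
- label_tape: bystander: roll of white label tape lying flat, 67 mm diameter, 19 mm high, origin at the centre of its underside
- tall_dropper: bystander: white dropper bottle, 33 mm diameter, 67 mm high, origin at the centre of its underside

How it is judged:
By the outcome, as a careful person would: the job done as asked, in the order asked, and still so for the second after the job is handed in, with the robot touching nothing.
It also fails if it takes over 72 s, if anything falls off the work surface, if the arm or the gripper's body presses on something with over 40 N, if the wrist force passes 120 N, or if a joint passes its speed limit or range.

### The arm

A 6-joint arm with a two-finger parallel gripper is mounted at the origin on a cart in front of the work surface, level with it; the furniture and walls round the work are solid. World frame = base frame: x ahead of the robot, y to its left, z up, the work surface at z = 0. Lengths are in m, angles in rad, forces in N, time in s.
With the tool pointing down it reaches from about 0.275 to 1 m from the base axis. Payload 8.4 kg.
Tool frame: the origin (TCP) lies where the fingers leave the gripper's body, on its centre line; the fingertips stand 73 mm ahead of it and the grasp point (between the pads) lies 54 mm ahead of it; z points along the fingers, y is the line along which they close (so a half turn about z gives the same grasp; the last joint's range is limited). The gripper opens to 85 mm and grips with 20 to 120 N. Pads are 22 mm wide; open, the fingers measure 114 mm over their backs; the gripper's body (76 mm by 85 mm) begins 54 mm behind the grasp point. The pads swing forward as they close: fully open they stand 13 mm farther back than shut.
Start: joints at [-1.278, 0.353, 1.633, -0, 1.155, -0.002], TCP at [0.182, -0.598, 0.304] pointing down, gripper open.
Joint ranges: [-2.63, 2.63], [-0.92, 2.1], [0.06, 2.66], [-1.3, 4.44], [0, 2.69], [-3.02, 3.02]. Speed limits (rad/s): [2.22, 2.22, 2.79, 3.14, 3.14, 3.14].

### API

Orientations are given as a rotation vector (axis times angle).
In Python, from cell import arm gives the robot as it stands.
- The arm moves only by the tool play_rows, never from a script. Its argument "targets" is a list of rows, each a list of 5 numbers: the opening in per cent of the stroke, from 0 (shut) to 100 (fully open), then the shift along the tool's x, y, z in cm, then the turn about the tool's z in degrees. In form: [[claw, x, y, z, twist], ...]. A call has exactly 8 rows; each row is the pose to reach, as a shift and turn from the pose commanded when the call began, along the tool's axes at that moment; what a row does not reach only later rows make up. A row lasts 1/10 s, in which the tool goes at most 50 mm and 8.59 degrees, less where a joint would pass 70% of its speed; a pose out of reach is approached as far as the arm can. A call with a gripper value outside its range is refused whole. The fingers move at their own pace and stop on an object; "grip_force" is the grip in N (left out, the last holds). Time passes only in rows, so rows that repeat a pose let the fingers close, or fill a call up. It gives the time, the measured TCP pose, the force, the opening and the grip force at its end, in the units of the state.
- arm.get_state(): the state, without advancing time (a new reading comes with each control period).
- arm.grab_frame(name): name is "side" or "top"; returns a dict with "img" (400x640x3 uint8, red, green, blue), "fx", "fy", "cx", "cy" (pixels), "position" and "attitude" of the camera in the world. Camera axes: x right, y down, z forward; pixel columns grow to the right and rows downward; lengths in m; the calibration is good to about 2 mm. A picture is of the moment at which its call begins. There is no depth.
- arm.close_job(): hands the job in; it is judged then, once.
Trained networks look in a picture, given as the dict that the camera call returned (one of the last four; its "shot" number tells which), for a name from the list of things; names that differ only in an ending like _2 or _b are one class to them, and where a whole thing is asked for, a point or a joint stands for the part that bears it (a point fixed in the world has none). Each returns a list of dicts, best first, with "score" (0 to 1); they miss things now and then, are a little off and sometimes report something else, mostly with a low value. They report only what shows in the picture. A call takes as long as a camera call.
- arm.masks_of(picture, query): "mask" (400x640 bool, what is visible of it) and "position" ([column, row] in pixels, amid what is visible of it).
The state is a dict: "t": time; "q": joint angles; "dq": joint speeds; "tau": joint torques, N m; "ee_pos": TCP position; "tool_rot": TCP orientation; "force": force on the tool from outside, world axes, zero at the start; "moment": the same for the moment, N m; "gripper_width": opening from 0.0 (shut) to 1.0 (fully open); "grasp_force": force on a finger pad.
Only numpy, scipy, OpenCV 4.12 (cv2) and the standard library are available. Lean on these libraries where they do the work, as an engineer would, in place of code of your own. Each camera call takes 0.05 s, during which the arm holds its last target. There are 200 camera calls.

## Working session

There is one attempt and no reset: what is moved stays moved. The work goes in short steps, Python scripts to look and compute and a tool call to move; the robot and the scene stay as the last step left them, time stands still between calls to the robot, and variables do not carry over. Pictures are saved under pics/ and viewed, at most 13 in all, crops included, and the job is handed in when it is done.

Besides the shell and the picture viewer there is one more tool, called after ">>>" in YAML: its name, and indented under it one key for each argument. play_rows: Moves the arm, as the interface text tells. Its arguments: {"type":"object","properties":{"targets":{"type":"array"},"grip_force":{"type":"number"}},"required":["targets"]}

```bash
ls; mkdir -p pics
python3 - <<'E'
from cell import arm
import cv2,numpy as np
s=arm.get_state()
print({k:np.round(v,3) for k,v in s.items()})
for n in("side","top"):
    f=arm.grab_frame(n); cv2.imwrite(f"pics/{n}0.png",f["img"][:,:,::-1])
    print(n,f["fx"],f["fy"],f["cx"],f["cy"],f["position"],f["attitude"])
    for q in("carton_a","base_carton","cradle","bail","bail_grip","spray_bottle","sample_cup","yellow_dish","marker_pen","label_tape","tall_dropper"):
        for d in arm.masks_of(f,q)[:3]:
            ys,xs=np.where(d["mask"]); print(q,round(d["score"],2),np.round(d["position"]),xs.min(),xs.max(),ys.min(),ys.max())
E
```

```text
pics
{'t': np.float64(0.0), 'q': array([-1.278,  0.354,  1.634, -0.   ,  1.155, -0.002]), 'dq': array([-0.002,  0.001, -0.002,  0.001, -0.   , -0.001]), 'tau': array([ 2.0000e-03, -6.0525e+01, -3.4207e+01, -0.0000e+00,  9.0000e-03,
       -0.0000e+00]), 'ee_pos': array([ 0.181, -0.598,  0.303]), 'tool_rot': array([-3.106, -0.461,  0.   ]), 'force': array([-0.143, -0.398, -0.729]), 'moment': array([-0.046, -0.006,  0.043]), 'grasp_force': np.float64(0.0), 'gripper_width': np.float64(0.999)}
side 373.4142579853548 373.4142579853548 323.505953684019 199.35838159414223 [0.02582672 0.89311826 0.70617016] [-0.6584672   2.45539755 -1.38334373]
carton_a 0.81 [272. 281.] 251 298 260 298
carton_a 0.59 [300. 225.] 289 315 211 240
base_carton 0.76 [377. 184.] 361 393 174 193
cradle 0.7 [362. 166.] 354 397 108 199
bail 0.8 [356. 122.] 355 368 108 158
bail_grip 0.67 [359. 129.] 353 367 108 157
spray_bottle 0.6 [304. 176.] 288 320 132 212
sample_cup 0.7 [320. 249.] 312 332 239 261
sample_cup 0.28 [273. 252.] 264 283 243 258
yellow_dish 0.61 [353. 161.] 346 361 158 167
yellow_dish 0.55 [273. 252.] 2
[... 293 characters left out ...]
53 201.1261859287499 [ 0.31282368 -0.02970263  1.35748778] [-2.12204444  2.144254   -0.15929018]
carton_a 0.65 [292. 190.] 276 306 178 209
carton_a 0.63 [225. 212.] 211 242 199 225
base_carton 0.56 [391. 220.] 381 404 203 235
cradle 0.79 [400. 202.] 374 419 169 239
cradle 0.46 [268. 224.] 262 276 217 232
bail 0.78 [412. 183.] 394 419 169 196
bail_grip 0.67 [255. 192.] 247 263 182 198
spray_bottle 0.79 [327. 167.] 319 334 136 190
spray_bottle 0.64 [392. 222.] 381 403 204 234
sample_cup 0.72 [268. 223.] 261 276 217 233
yellow_dish 0.52 [255. 192.] 248 263 183 199
marker_pen 0.67 [207. 186.] 191 224 186 189
label_tape 0.64 [428. 171.] 419 438 165 182
tall_dropper 0.6 [285. 160.] 279 287 157 166
```

Run:
```python
import cv2
a=cv2.imread("pics/side0.png")[90:330,190:450]; b=cv2.imread("pics/top0.png")[125:265,180:450]
cv2.imwrite("pics/side0c.png",cv2.resize(a,None,fx=2.5,fy=2.5,interpolation=3)); cv2.imwrite("pics/top0c.png",cv2.resize(b,None,fx=2.9,fy=2.9,interpolation=3))
```

```text
(no output)
```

View pics/side0c.png

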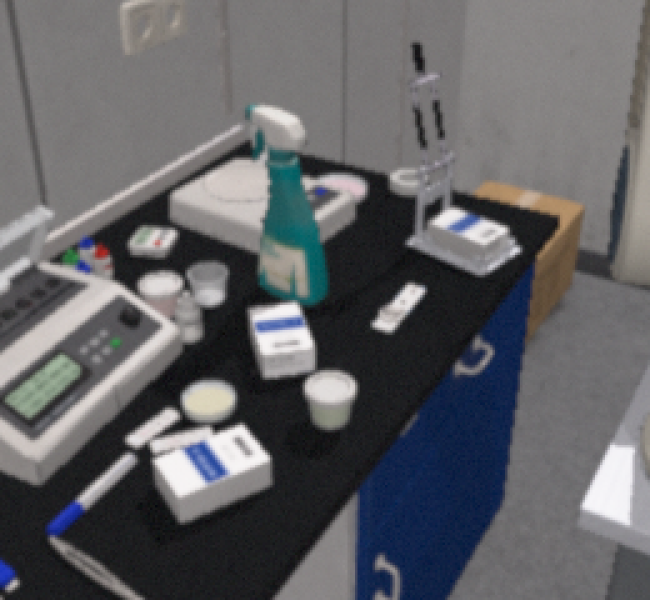

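View pics/top0c.png

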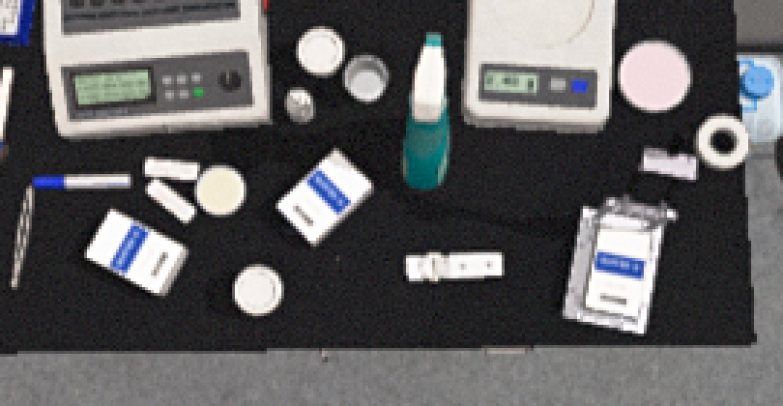

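The crops show the loose cartons at top-image pixels (225,212) and (292,190), the spray bottle at (327,167) and the cradle at about (393,218). The bail stands up beyond the cradle. Next I fit box silhouettes to the masks in both views.

```bash
cat > h.py <<'E'
from cell import arm
import cv2,numpy as np
from scipy.spatial.transform import Rotation as R
from scipy.optimize import minimize
def cam(f):
    r=R.from_rotvec(f["attitude"]).as_matrix(); return r,np.array(f["position"]),f
def proj(f,P):
    r,p,_=cam(f); c=(np.atleast_2d(P)-p)@r
    return np.c_[f["fx"]*c[:,0]/c[:,2]+f["cx"],f["fy"]*c[:,1]/c[:,2]+f["cy"]]
def ray(f,uv,z):
    r,p,_=cam(f); d=r@np.array([(uv[0]-f["cx"])/f["fx"],(uv[1]-f["cy"])/f["fy"],1]); return p+d*(z-p[2])/d[2]
def box(x,y,a,z0,L=.105,W=.066,H=.036):
    c,s=np.cos(a),np.sin(a)
    return np.array([[x+c*i*L/2-s*j*W/2,y+s*i*L/2+c*j*W/2,z0+k*H] for i in(-1,1) for j in(-1,1) for k in(0,1)])
def iou(f,m,P):
    S=8; q=np.zeros((400*1,640),np.uint8)
    h=cv2.convexHull(proj(f,P).astype(np.float32))[:,0]
    o=np.array([max(h[:,0].min()-20,0),max(h[:,1].min()-20,0)]).astype(int); n=(np.ptp(h,axis=0)+40).astype(int)
    q=np.zeros((n[1]*4,n[0]*4),np.uint8); cv2.fillPoly(q,[np.round(((h-o+.5)*4-.5)*S).astype(np.int32)],255,shift=3)
    mm=m[o[1]:o[1]+n[1],o[0]:o[0]+n[0]].astype(np.float32); q=cv2.resize(q,(n[0],n[1]),interpolation=cv2.INTER_AREA)[:mm.shape[0],:mm.shape[1]]/255.
    return np.minimum(q,mm).sum()/(np.maximum(q,mm).sum()+m.sum()-mm.sum())
def fit(obs,x,y,a,z0,**k):
    g=lambda v:-sum(iou(f,m,box(v[0]/100,v[1]/100,v[2]/10,z0,**k)) for f,m in obs)
    best=None
    for da in np.arange(0,np.pi,np.pi/8) if a is None else (a,):
        v=np.array([x*100,y*100,da*10]); r=minimize(g,v,method="Nelder-Mead",options=dict(initial_simplex=v+np.array([[0,0,0],[1.5,0,0],[0,1.5,0],[0,0,2]])))
        if best is None or r.fun<best.fun: best=r
    return best.x/np.array([100,100,10]),-best.fun/len(obs)
E
cat > m.py <<'E'
from h import *
t=arm.grab_frame("top"); s=arm.grab_frame("side")
mt=arm.masks_of(t,"carton_a"); ms=arm.masks_of(s,"carton_a")
for d in mt:
    if d["score"]<.3: continue
    p=ray(t,d["position"],.036); u=proj(s,p)[0]
    e=min(ms,key=lambda e:np.hypot(*(e["position"]-u))) if ms else None
    obs=[(t,d["mask"])]
    print(d["score"],p.round(3),"top only",*[np.round(v,3) for v in fit(obs,p[0],p[1],None,0)])
    if e and np.hypot(*(e["position"]-u))<20: print("  both",*[np.round(v,3) for v in fit(obs+[(s,e["mask"])],p[0],p[1],None,0)])
b=arm.masks_of(t,"base_carton")[0]; bs=arm.masks_of(s,"base_carton")[0]
p=ray(t,b["position"],.039)
print("base",[np.round(v,3) for o in ([(t,b["mask"])],[(t,b["mask"]),(s,bs["mask"])]) for v in fit(o,p[0],p[1],None,.003)])
for n,z in(("spray_bottle",.2),("sample_cup",.04),("yellow_dish",.015),("marker_pen",.01),("label_tape",.02),("tall_dropper",.06)):
    for f in (t,s):
        for d in arm.masks_of(f,n)[:1]: print(n,round(d["score"],2),ray(f,d["position"],z).round(3))
for f in (t,s):
    for n in("bail_grip","bail","cradle"):
        for d in arm.masks_of(f,n)[:2]: print(n,round(d["score"],2),d["position"])
# big crop of cradle
for f,c in((t,(365,160,90,90)),(s,(335,95,90,120))):
    x,y,w,h=c; k=6 if f is t else 5
    cv2.imwrite("pics/cr_%s.png"%("top" if f is t else "side"),cv2.resize(f["img"][y:y+h,x:x+w,::-1],None,fx=k,fy=k,interpolation=cv2.INTER_CUBIC))
E
python3 m.py; python3 -c "
import cv2,numpy as np
a=cv2.imread('pics/cr_top.png');b=cv2.imread('pics/cr_side.png');b=cv2.resize(b,(337,450))if 0 else b
c=np.zeros((600,800,3),np.uint8);a=cv2.resize(a,(400,400));b=cv2.resize(b,(400,533));c[:400,:400]=a;c[:533,400:]=b;cv2.imwrite('pics/cr.png',c)"
```

```text
0.94 [0.487 0.325 0.036] top only [0.491 0.322 1.051] 0.922
  both [0.494 0.322 1.049] 0.923
0.62 [0.561 0.083 0.036] top only [0.561 0.082 2.346] 0.952
base [array([ 0.461, -0.283, -0.24 ]), np.float64(0.957), array([ 0.461, -0.283, -0.223]), np.float64(0.889)]
spray_bottle 0.6 [ 0.615 -0.042  0.2  ]
spray_bottle 0.75 [0.544 0.102 0.2  ]
sample_cup 0.6 [0.44  0.174 0.04 ]
sample_cup 0.89 [0.44  0.186 0.04 ]
yellow_dish 0.52 [0.576 0.211 0.015]
yellow_dish 0.72 [0.571 0.236 0.015]
marker_pen 0.59 [0.571 0.217 0.01 ]
marker_pen 0.78 [0.59  0.395 0.01 ]
label_tape 0.61 [ 0.641 -0.433  0.02 ]
label_tape 0.2 [ 0.773 -0.729  0.02 ]
tall_dropper 0.75 [0.65  0.145 0.06 ]
bail_grip 0.61 [404.3, 185.4]
bail_grip 0.6 [397.0, 201.8]
bail 0.89 [408.7, 182.4]
cradle 0.74 [396.9, 201.7]
cradle 0.56 [410.8, 184.9]
bail_grip 0.8 [357.4, 133.0]
bail_grip 0.38 [271.3, 251.1]
bail 0.8 [355.4, 122.9]
bail 0.6 [271.9, 278.5]
cradle 0.72 [362.4, 162.9]
cradle 0.24 [356.4, 135.2]
```

View pics/cr.png

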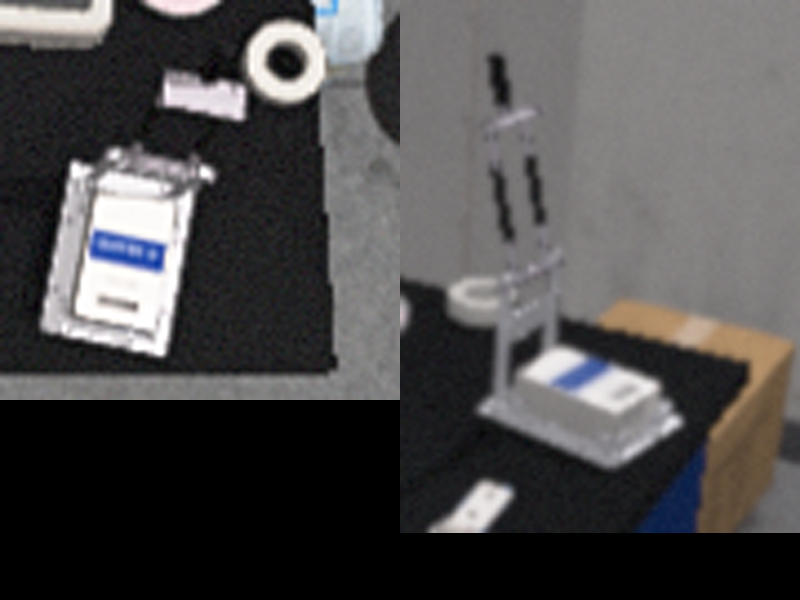

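The crop shows the cradle plate corners at crop px (43,333), (165,356) and (70,165), with the base carton inside the plate and the bail leaning back. I'll locate the plate and the bottle, and check the fit by overlay.

```bash
cat > m2.py <<'E'
from h import *
t=arm.grab_frame("top"); s=arm.grab_frame("side")
k=400/90
for u,z in(((43,333),.003),((165,356),.003),((70,165),.003),((108,155),.12),((208,175),.12)):
    print("plate",ray(t,(365+u[0]/k-.4,160+u[1]/k-.4),z).round(3))
for u,z in(((477,412),.003),((610,466),.003),((683,422),.003)): print("plate side",ray(s,(335+(u[0]-400)/k-.4,95+u[1]/k-.4),z).round(3))
print("bottle base near side-cam",ray(s,(190+295/2.5,90+303/2.5),0).round(3), ray(s,(190+260/2.5,90+275/2.5),0).round(3),ray(s,(190+328/2.5,90+290/2.5),0).round(3),"top",ray(t,(180+425/2.9,125+188/2.9),.05).round(3))
vis=[]
for f,nm in((t,"t"),(s,"s")):
    im=cv2.resize(f["img"][:,:,::-1],None,fx=4,fy=4,interpolation=cv2.INTER_CUBIC)
    for x,y,a,z,L,W,H,c in((.561,.082,2.346,0,.105,.066,.036,(0,0,255)),(.493,.322,1.05,0,.105,.066,.036,(0,0,255)),(.461,-.283,-.235,.003,.105,.066,.036,(0,0,255)),(.461,-.283,-.235,0,.142,.104,.003,(0,255,0))):
        P=proj(f,box(x,y,a,z,L,W,H))
        for i in range(8):
            for j in (1,2,4):
                if i^j>i: cv2.line(im,*[tuple(int(v) for v in (P[n]+.5)*4) for n in(i,i^j)],c,1)
    vis.append(im)
c=lambda im,x,y,w,h:im[y*4:(y+h)*4,x*4:(x+w)*4]
T,S=vis
o=np.zeros((600,800,3),np.uint8)
for im,x0,y0 in((c(T,205,175,105,60),0,0),(c(T,365,175,60,75),450,0),(c(S,245,205,75,98),0,250),(c(S,340,150,65,60),320,310)):
    o[y0:y0+im.shape[0],x0:x0+im.shape[1]]=im[:600-y0,:800-x0]
cv2.imwrite("pics/ov.png",o)
E
python3 m2.py
```

```text
plate [ 0.405 -0.219  0.003]
plate [ 0.385 -0.319  0.003]
plate [ 0.545 -0.247  0.003]
plate [ 0.533 -0.257  0.12 ]
plate [ 0.516 -0.333  0.12 ]
plate side [ 0.547 -0.245  0.003]
plate side [ 0.414 -0.219  0.003]
plate side [ 0.388 -0.318  0.003]
bottle base near side-cam [ 0.606 -0.021  0.   ] [ 0.689 -0.059  0.   ] [ 0.584 -0.073  0.   ] top [ 0.565 -0.046  0.05 ]
```

View pics/ov.png

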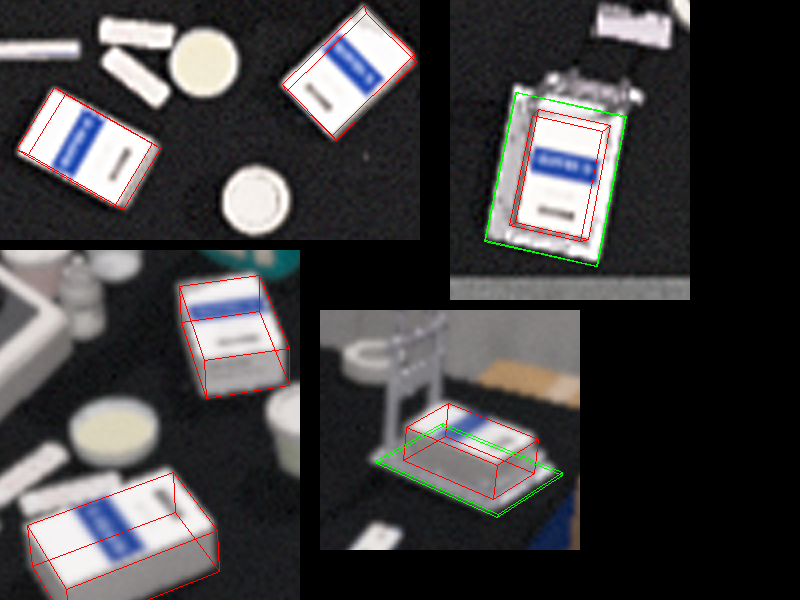

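```bash
cat >> h.py <<'E'
def legs(*wp,start=None):
    if start is None:
        st=arm.get_state(); r=R.from_rotvec(st["tool_rot"]).as_matrix(); p=np.array(st["ee_pos"]); h=np.degrees(np.arctan2(r[1,0],r[0,0]))
        print("now",p.round(4),"h",h.round(2),"tilt",r[:,2].round(3),"F",np.round(st["force"],2),"w",round(st["gripper_width"],3),"gf",round(float(st["grasp_force"]),1),"t",round(float(st["t"]),2))
    else: p,h=np.array(start[:3]),start[3]
    for w in wp:
        q=np.array(w[:3]); d=(q-p)*100; a=np.radians(h); ex=np.array([np.cos(a),np.sin(a)]); ey=np.array([np.sin(a),-np.cos(a)])
        print(w,"->",np.round([d[:2]@ex,d[:2]@ey,-d[2],-(w[3]-h)],2)); p,h=q,w[3]
E
python3 -c "
from h import *
legs((.42,-.25,.3,-10),(.45,.08,.3,-45.5),(.561,.082,.2,-45.5),(.561,.082,.075,-45.5))"
```

```text
now [ 0.1816 -0.598   0.3039] h 16.89 tilt [ 0.  0. -1.] F [-0.6   0.42 -0.31] w 1.0 gf 0.0 t 2.5
(0.42, -0.25, 0.3, -10) -> [ 32.92 -26.38   0.39  26.89]
(0.45, 0.08, 0.3, -45.5) -> [ -2.78 -33.02  -0.    35.5 ]
(0.561, 0.082, 0.2, -45.5) -> [ 7.64 -8.06 10.   -0.  ]
(0.561, 0.082, 0.075, -45.5) -> [ 0.   0.  12.5 -0. ]
```

>>> play_rows:
  targets:
    - [100, 3, -2.4, 0, 3]
    - [100, 7, -5.6, 0, 7]
    - [100, 11, -8.8, 0, 11]
    - [100, 15, -12, 0, 15]
    - [100, 19, -15.2, 0, 19]
    - [100, 23, -18.4, 0, 23]
    - [100, 27, -21.6, 0, 25]
    - [100, 30, -24, 0, 27]
  grip_force: 40

```text
t: 3.3
ee_pos: [0.3998, -0.2793, 0.3042]
tool_rot: [3.129, -0.279, 0.001]
force: [1.0, 1.0, 0.0]
gripper_width: 1.0
grasp_force: 0.0
```

```bash
python3 -c "
from h import *
legs((.45,.08,.3,-45.5),(.561,.082,.2,-45.5),(.561,.082,.075,-45.5))"
```

```text
now [ 0.3998 -0.2793  0.3042] h -10.19 tilt [ 0.001 -0.    -1.   ] F [1.04 1.01 0.  ] w 1.0 gf 0.0 t 3.3
(0.45, 0.08, 0.3, -45.5) -> [ -1.42 -36.25   0.42  35.31]
(0.561, 0.082, 0.2, -45.5) -> [ 7.64 -8.06 10.   -0.  ]
(0.561, 0.082, 0.075, -45.5) -> [ 0.   0.  12.5 -0. ]
```

>>> play_rows:
  targets:
    - [100, -0.2, -4, 0, 5]
    - [100, -0.4, -9, 0, 10]
    - [100, -0.6, -14, 0, 15]
    - [100, -0.8, -19, 0, 20]
    - [100, -1, -24, 0, 25]
    - [100, -1.2, -29, 0, 30]
    - [100, -1.3, -33.5, 0.2, 34]
    - [100, -1.4, -36.2, 0.4, 35.3]

```text
t: 4.1
ee_pos: [0.4489, 0.0806, 0.3002]
tool_rot: [-2.897, 1.213, -0.001]
force: [0.5, -0.8, 0.3]
gripper_width: 1.003
grasp_force: 0.0
```

>>> play_rows:
  targets:
    - [100, 1, -1, 1, 0]
    - [100, 2.5, -2.5, 3, 0]
    - [100, 4, -4, 5, 0]
    - [100, 5.5, -5.5, 7, 0]
    - [100, 7, -7.2, 9, 0]
    - [100, 7.6, -8, 10, 0]
    - [100, 7.6, -8, 10, 0]
    - [100, 7.6, -8, 10, 0]

```text
t: 4.9
ee_pos: [0.5584, 0.0796, 0.2001]
tool_rot: [2.898, -1.212, -0.001]
force: [-0.6, 0.0, -0.4]
gripper_width: 0.999
grasp_force: 0.0
```

```bash
python3 -c "
from h import *
legs((.561,.082,.075,-45.5))
s=arm.grab_frame('side'); t=arm.grab_frame('top')
cv2.imwrite('pics/b1.png',np.hstack([cv2.resize(f['img'][y:y+110,x:x+110,::-1],(400,400),interpolation=2) for f,x,y in((t,240,140),(s,245,150))]))
"
```

```text
now [0.5584 0.0796 0.2001] h -45.41 tilt [-0.001 -0.    -1.   ] F [-0.56  0.04 -0.39] w 0.999 gf 0.0 t 4.9
(0.561, 0.082, 0.075, -45.5) -> [ 0.02 -0.35 12.51  0.09]
```

View pics/b1.png

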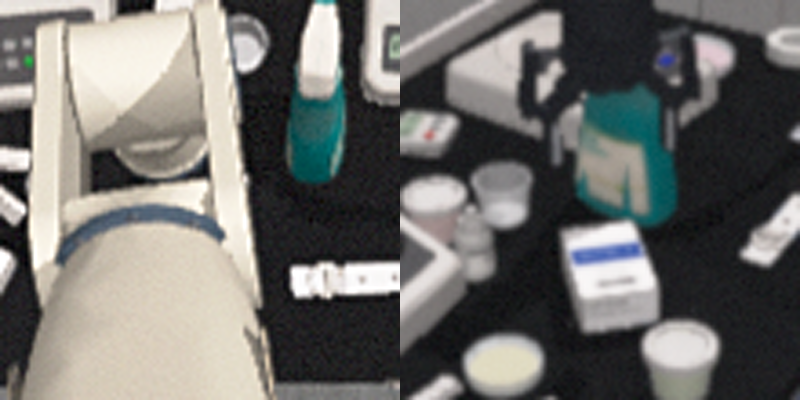

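The gripper stands above carton_b (carton at right-crop px (610,275)), and the wrist passes just left of the bottle. I'll check that clearance before descending.

```bash
python3 -c "
from h import *
t=arm.grab_frame('top')
for u,zs in(((240+245*.275,140+150*.275),(.3,.4)),((240+258*.275,140+290*.275),(.3,.4,.5)),((240+286*.275,140+150*.275),(.1,.2)),((240+300*.275,140+40*.275),(.2,.26))):
  print([ray(t,u,z).round(3).tolist() for z in zs])
"
```

```text
[[0.543, 0.013, 0.3], [0.521, 0.009, 0.4]]
[[0.429, 0.004, 0.3], [0.418, 0.0, 0.4], [0.407, -0.003, 0.5]]
[[0.586, -0.018, 0.1], [0.564, -0.019, 0.2]]
[[0.665, -0.032, 0.2], [0.647, -0.032, 0.26]]
```

>>> play_rows:
  targets:
    - [100, 0, -0.2, 2, 0]
    - [100, 0, -0.3, 5, 0]
    - [100, 0, -0.3, 8, 0]
    - [100, 0, -0.3, 10.5, 0]
    - [100, 0, -0.3, 12, 0]
    - [100, 0, -0.3, 12.5, 0]
    - [60, 0, -0.3, 12.5, 0]
    - [40, 0, -0.3, 12.5, 0]
  grip_force: 40

```text
t: 5.85
ee_pos: [0.5619, 0.0819, 0.0763]
tool_rot: [-2.897, 1.212, -0.002]
force: [-0.3, 0.4, -0.7]
gripper_width: 0.767
grasp_force: 44.7
```

>>> play_rows:
  targets:
    - [40, 0, 0, 0, 0]
    - [40, 0, 0, 0, 0]
    - [40, 0, 0, -1, 0]
    - [40, 0, 0, -3, 0]
    - [40, 0, 0, -5, 0]
    - [40, 0, 0, -6, 0]
    - [40, 0, 0, -6, 0]
    - [40, 0, 0, -6, 0]

```text
t: 6.65
ee_pos: [0.5609, 0.0817, 0.1348]
tool_rot: [-2.898, 1.213, -0.0]
force: [-1.1, 0.7, -2.0]
gripper_width: 0.764
grasp_force: 44.9
```

```bash
python3 -c "
from h import *
for i in range(5):
  arm.grab_frame('side'); s=arm.get_state(); print(np.round(s['force'],2),np.round(s['moment'],3))
legs((.561,.082,.075,-45.5),(.561,.082,.20,-45.5),(.42,.04,.2,-45.5),(.42,-.25,.2,-12),(.462,-.285,.2,-12),(.462,-.285,.115,-12))"
```

```text
[-0.07 -0.12 -1.9 ] [-0.009 -0.004  0.037]
[ 0.5  -0.14 -1.68] [-0.018 -0.015 -0.022]
[ 0.03  0.28 -0.4 ] [0.042 0.034 0.024]
[-0.13 -0.44 -0.64] [0.011 0.015 0.003]
[ 0.31  0.06 -1.18] [0.029 0.009 0.011]
now [0.5607 0.0817 0.1341] h -45.41 tilt [-0.001 -0.    -1.   ] F [ 0.31  0.06 -1.18] w 0.768 gf 44.9 t 6.9
(0.561, 0.082, 0.075, -45.5) -> [-0.   -0.04  5.91  0.09]
(0.561, 0.082, 0.2, -45.5) -> [  0.    0.  -12.5  -0. ]
(0.42, 0.04, 0.2, -45.5) -> [-6.89 13.   -0.   -0.  ]
(0.42, -0.25, 0.2, -12) -> [ 20.68  20.33  -0.   -33.5 ]
(0.462, -0.285, 0.2, -12) -> [ 4.84  2.55 -0.    0.  ]
(0.462, -0.285, 0.115, -12) -> [0.  0.  8.5 0. ]
```

carton_b weighs about 0.12 kg, so it is the light one. I'll set it back and fetch carton_a.

>>> play_rows:
  targets:
    - [40, 0, 0, 2, 0]
    - [40, 0, 0, 4, 0]
    - [40, 0, 0, 5.3, 0]
    - [40, 0, 0, 5.8, 0]
    - [40, 0, 0, 5.8, 0]
    - [100, 0, 0, 5.8, 0]
    - [100, 0, 0, 5.8, 0]
    - [100, 0, 0, 5.8, 0]

```text
t: 7.7
ee_pos: [0.5614, 0.0818, 0.0771]
tool_rot: [-2.898, 1.212, -0.001]
force: [0.2, -0.3, 0.4]
gripper_width: 0.998
grasp_force: 0.0
```

>>> play_rows:
  targets:
    - [100, 0, 0, 0, 0]
    - [100, 0, 0, -2, 0]
    - [100, 0, 0, -5, 0]
    - [100, 0, 0, -8, 0]
    - [100, 0, 0, -11, 0]
    - [100, 0, 0, -13, 0]
    - [100, 0, 0, -14, 0]
    - [100, 0, 0, -14, 0]

```text
t: 8.5
ee_pos: [0.5618, 0.0819, 0.2181]
tool_rot: [-2.897, 1.212, -0.003]
force: [0.6, -0.6, -0.8]
gripper_width: 0.995
grasp_force: 0.0
```

```bash
python3 -c "
from h import *
legs((.53,.20,.215,15),(.493,.322,.2,60),(.493,.322,.075,60))"
```

```text
now [0.5618 0.0819 0.2181] h -45.41 tilt [ 0.002  0.    -1.   ] F [ 0.59 -0.56 -0.78] w 0.995 gf 0.0 t 8.5
(0.53, 0.2, 0.215, 15) -> [-10.64  -6.03   0.31 -60.41]
(0.493, 0.322, 0.2, 60) -> [ -0.42 -12.74   1.5  -45.  ]
(0.493, 0.322, 0.075, 60) -> [ 0.   0.  12.5  0. ]
```

>>> play_rows:
  targets:
    - [100, -1.3, -0.8, 0, -7]
    - [100, -2.6, -1.6, 0, -15]
    - [100, -4, -2.4, 0, -23]
    - [100, -5.4, -3.2, 0, -31]
    - [100, -6.8, -4, 0, -39]
    - [100, -8.2, -4.8, 0, -47]
    - [100, -9.6, -5.6, 0, -55]
    - [100, -10.6, -6, 0, -60]

```text
t: 9.3
ee_pos: [0.5286, 0.2001, 0.2152]
tool_rot: [3.115, 0.408, -0.003]
force: [-0.2, -0.3, -0.8]
gripper_width: 0.999
grasp_force: 0.0
```

>>> play_rows:
  targets:
    - [100, -0.1, -2, 0, -7]
    - [100, -0.2, -4.5, 0, -15]
    - [100, -0.2, -7, 0, -23]
    - [100, -0.3, -9.5, 0.5, -31]
    - [100, -0.4, -11.5, 1, -39]
    - [100, -0.4, -12.7, 1.5, -45]
    - [100, -0.4, -12.7, 1.5, -45]
    - [100, -0.4, -12.7, 1.5, -45]

```text
t: 10.1
ee_pos: [0.4931, 0.3208, 0.2007]
tool_rot: [2.728, 1.558, -0.003]
force: [-0.9, 0.6, -0.9]
gripper_width: 0.998
grasp_force: 0.0
```

```bash
python3 -c "
from h import *
legs((.493,.322,.075,60.1))"
```

```text
now [0.4931 0.3208 0.2007] h 59.45 tilt [-0.002 -0.001 -1.   ] F [-0.89  0.63 -0.93] w 0.998 gf 0.0 t 10.1
(0.493, 0.322, 0.075, 60.1) -> [ 0.1  -0.07 12.57 -0.65]
```

>>> play_rows:
  targets:
    - [95, 0, -0.1, 2, -0.6]
    - [95, 0.1, -0.1, 5, -0.6]
    - [95, 0.1, -0.1, 8, -0.6]
    - [95, 0.1, -0.1, 10.5, -0.6]
    - [95, 0.1, -0.1, 12, -0.6]
    - [95, 0.1, -0.1, 12.5, -0.6]
    - [60, 0.1, -0.1, 12.5, -0.6]
    - [40, 0.1, -0.1, 12.5, -0.6]
  grip_force: 50

```text
t: 10.9
ee_pos: [0.4939, 0.3227, 0.078]
tool_rot: [2.719, 1.574, 0.002]
force: [-0.2, 1.6, -4.0]
gripper_width: 0.761
grasp_force: 56.2
```

>>> play_rows:
  targets:
    - [40, 0, 0, 0, 0]
    - [40, 0, 0, 0, 0]
    - [40, 0, 0, -1, 0]
    - [40, 0, 0, -4, 0]
    - [40, 0, 0, -7, 0]
    - [40, 0, 0, -10, 0]
    - [40, 0, 0, -12, 0]
    - [40, 0, 0, -12.5, 0]

```text
t: 11.7
ee_pos: [0.4942, 0.3233, 0.2052]
tool_rot: [-2.718, -1.575, -0.007]
force: [0.3, -0.2, -3.5]
gripper_width: 0.763
grasp_force: 57.5
```

```bash
python3 -c "
from h import *
for i in range(4):
  arm.grab_frame('side'); s=arm.get_state(); print(np.round(s['force'],2),np.round(s['moment'],3))
legs((.42,.15,.22,15),(.40,-.10,.22,-12),(.45,-.285,.2,-12))"
```

```text
[ 0.57 -0.36 -3.44] [-0.043 -0.003 -0.012]
[-0.34 -0.27 -4.36] [-0.033 -0.011 -0.02 ]
[-0.15  0.16 -3.4 ] [-0.033  0.039 -0.042]
[ 0.16 -0.44 -4.17] [ 0.017 -0.006  0.004]
now [0.4926 0.3223 0.201 ] h 60.19 tilt [-0.001 -0.001 -1.   ] F [ 0.16 -0.44 -4.17] w 0.762 gf 57.4 t 11.9
(0.42, 0.15, 0.22, 15) -> [-18.56   2.26  -1.9   45.19]
(0.4, -0.1, 0.22, -12) -> [-8.4  23.63 -0.   27.  ]
(0.45, -0.285, 0.2, -12) -> [ 8.74 17.06  2.    0.  ]
```

>>> play_rows:
  targets:
    - [40, -1.5, 0.1, -0.5, 5]
    - [40, -4, 0.4, -1, 11]
    - [40, -6.5, 0.8, -1.5, 17]
    - [40, -9, 1.1, -1.9, 23]
    - [40, -11.5, 1.4, -1.9, 29]
    - [40, -14, 1.7, -1.9, 35]
    - [40, -16.5, 2, -1.9, 41]
    - [40, -18.6, 2.3, -1.9, 45]

```text
t: 12.7
ee_pos: [0.4193, 0.1485, 0.2196]
tool_rot: [3.114, 0.409, -0.004]
force: [-0.0, -0.1, -4.4]
gripper_width: 0.764
grasp_force: 57.4
```

```bash
cat > base.py <<'E'
from h import *
for i in range(2):
    t=arm.grab_frame("top"); s=arm.grab_frame("side"); o=[]
    for f in(t,s):
        m=[d for d in arm.masks_of(f,"base_carton") if np.hypot(*(np.array(d["position"])-proj(f,[.462,-.285,.03])[0]))<12]
        if m: o.append((f,m[0]["mask"])); print(m[0]["score"],*[np.round(v,4) for v in fit(o[-1:],.462,-.285,-.22,.003)])
legs((.42,.15,.22,15),(.40,-.10,.22,-12),(.45,-.285,.2,-12))
E
python3 base.py
```

```text
0.98 [ 0.4605 -0.2818 -0.2434] 0.9164
0.75 [ 0.4638 -0.2874 -0.2417] 0.9145
0.96 [ 0.4606 -0.2807 -0.2111] 0.8833
0.63 [ 0.467  -0.2874 -0.3239] 0.8856
now [0.421  0.1504 0.2206] h 15.26 tilt [-0.  0. -1.] F [ 1.04 -0.88 -4.19] w 0.76 gf 57.3 t 13.1
(0.42, 0.15, 0.22, 15) -> [-0.11  0.01  0.06  0.26]
(0.4, -0.1, 0.22, -12) -> [-8.4  23.63 -0.   27.  ]
(0.45, -0.285, 0.2, -12) -> [ 8.74 17.06  2.    0.  ]
```

>>> play_rows:
  targets:
    - [40, -0.8, 2, 0, 3]
    - [40, -2, 5.5, 0, 7]
    - [40, -3.2, 9, 0, 11]
    - [40, -4.4, 12.5, 0, 15]
    - [40, -5.6, 16, 0, 19]
    - [40, -6.8, 19.5, 0, 23]
    - [40, -7.9, 22.5, 0, 26]
    - [40, -8.4, 23.6, 0, 28]

```text
t: 13.9
ee_pos: [0.4018, -0.1019, 0.2209]
tool_rot: [3.121, -0.355, 0.001]
force: [-0.6, 0.5, -3.8]
gripper_width: 0.764
grasp_force: 57.6
```

```bash
python3 -c "
from h import *
legs((.463,-.284,.15,-12.9))"
```

```text
now [ 0.4018 -0.1019  0.2209] h -12.98 tilt [ 0.    -0.001 -1.   ] F [-0.63  0.48 -3.79] w 0.764 gf 57.6 t 13.9
(0.463, -0.284, 0.15, -12.9) -> [10.05 16.37  7.09 -0.08]
```

>>> play_rows:
  targets:
    - [40, 1, 2, 0.5, 0]
    - [40, 3, 5, 1.5, 0]
    - [40, 5, 8.5, 3, 0]
    - [40, 7.2, 12, 4.5, 0]
    - [40, 9, 14.8, 6, 0]
    - [40, 10, 16.2, 6.8, 0]
    - [40, 10, 16.4, 7.1, 0]
    - [40, 10, 16.4, 7.1, 0]

```text
t: 14.7
ee_pos: [0.4622, -0.281, 0.1492]
tool_rot: [-3.121, 0.35, 0.003]
force: [-0.3, -0.8, -3.9]
gripper_width: 0.763
grasp_force: 57.5
```

```bash
cat > look.py <<'E'
import sys
from h import *
name,cx,cy,half=sys.argv[1],.463,-.284,0
t=arm.grab_frame("top"); s=arm.grab_frame("side"); ims=[]
for f,z in((t,.06),(s,.06)):
    u=proj(f,[.463,-.284,float(sys.argv[2])])[0].astype(int); n=int(sys.argv[3])
    im=f["img"][u[1]-n:u[1]+n,u[0]-n:u[0]+n,::-1]; ims.append(cv2.resize(im,(400,400),interpolation=cv2.INTER_CUBIC)); print(u)
cv2.imwrite("pics/"+name+".png",np.hstack(ims))
E
python3 look.py p1 .06 32; python3 -c "
from h import *
legs((.463,-.284,.1145,-12.9))"
```

```text
[394 216]
[377 175]
now [ 0.4623 -0.2807  0.1501] h -12.76 tilt [-0.001  0.001 -1.   ] F [-0.05  1.31 -2.92] w 0.771 gf 57.5 t 14.8
(0.463, -0.284, 0.1145, -12.9) -> [0.14 0.31 3.56 0.14]
```

View pics/p1.png

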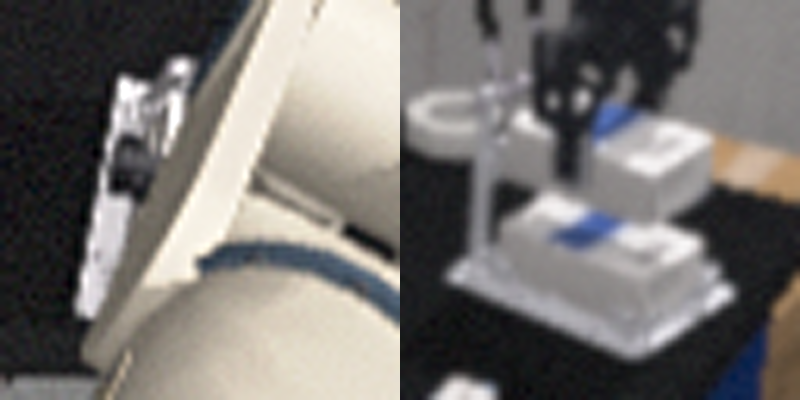

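The side view shows the held carton hovering above the base carton. Corners (712,140) and (705,243) are nearly in line. I'll lower it and check edge alignment before releasing.

>>> play_rows:
  targets:
    - [40, 0, 0.1, 1, 0]
    - [40, 0, 0.1, 2, 0]
    - [40, 0, 0.1, 2.7, 0]
    - [40, 0, 0.1, 3.1, 0]
    - [40, 0, 0.1, 3.3, 0]
    - [40, 0, 0.1, 3.3, 0]
    - [40, 0, 0.1, 3.3, 0]
    - [40, 0, 0.1, 3.3, 0]

```text
t: 15.6
ee_pos: [0.4625, -0.2831, 0.1169]
tool_rot: [3.122, -0.351, 0.0]
force: [0.3, -0.4, -3.3]
gripper_width: 0.762
grasp_force: 57.5
```

```bash
python3 look.py p2 .05 20; python3 -c "
from h import *
legs((.463,-.284,.1145,-12.9))
s=arm.grab_frame('side'); 
st=arm.get_state(); p=st['ee_pos']
P=box(p[0],p[1],np.radians(-12.8),p[2]-.0755)
Q=box(p[0],p[1],np.radians(-12.8),.003)
u=proj(s,[.463,-.284,.05])[0].astype(int)
print('held',((proj(s,P)-u+20.5)*10).round().tolist()); print('base if aligned',((proj(s,Q)-u+20.5)*10).round().tolist())
"
```

```text
[393 217]
[377 177]
now [ 0.4625 -0.2831  0.117 ] h -12.81 tilt [ 0. -0. -1.] F [-0.54  0.07 -3.61] w 0.76 gf 57.5 t 15.7
(0.463, -0.284, 0.1145, -12.9) -> [0.07 0.08 0.25 0.09]
held [[374.0, 247.0], [384.0, 161.0], [272.0, 310.0], [281.0, 223.0], [146.0, 159.0], [153.0, 75.0], [42.0, 217.0], [48.0, 131.0]]
base if aligned [[363.0, 336.0], [373.0, 253.0], [263.0, 401.0], [271.0, 316.0], [139.0, 245.0], [146.0, 164.0], [36.0, 305.0], [42.0, 222.0]]
```

View pics/p2.png

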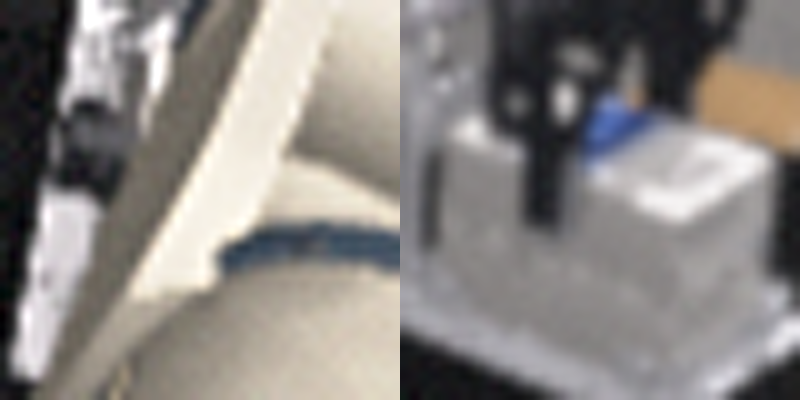

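The column edges line up in the side view: right edge at x≈770, left at x≈440, no step. I'll set it down and release.

>>> play_rows:
  targets:
    - [40, 0, 0, 0.1, 0]
    - [40, 0, 0, 0.2, 0]
    - [40, 0, 0, 0.25, 0]
    - [40, 0, 0, 0.25, 0]
    - [78, 0, 0, 0.25, 0]
    - [85, 0, 0, 0.25, 0]
    - [100, 0, 0, 0.25, 0]
    - [100, 0, 0, 0.25, 0]

```text
t: 16.55
ee_pos: [0.4625, -0.2831, 0.1143]
tool_rot: [3.122, -0.35, 0.0]
force: [-0.4, 0.8, 0.0]
gripper_width: 0.999
grasp_force: 0.0
```

>>> play_rows:
  targets:
    - [100, 0, 0, 0, 0]
    - [100, 0, 0, -1, 0]
    - [100, 0, 0, -3, 0]
    - [100, 0, 0, -5, 0]
    - [100, 0, 0, -7, 0]
    - [100, 0, 0, -8.5, 0]
    - [100, 0, 0, -9, 0]
    - [100, 0, 0, -9, 0]

```text
t: 17.35
ee_pos: [0.4628, -0.2832, 0.2053]
tool_rot: [3.121, -0.35, 0.002]
force: [-0.3, 0.6, -0.3]
gripper_width: 1.0
grasp_force: 0.0
```

```bash
python3 -c "
from h import *
legs((.40,-.10,.22,-25),(.45,.08,.25,-45.4),(.561,.082,.2,-45.4))"
```

```text
now [ 0.4628 -0.2832  0.2053] h -12.81 tilt [ 0.001 -0.001 -1.   ] F [-0.33  0.58 -0.28] w 1.0 gf 0.0 t 17.35
(0.4, -0.1, 0.22, -25) -> [-10.18 -16.48  -1.47  12.19]
(0.45, 0.08, 0.25, -45.4) -> [ -3.08 -18.43  -3.    20.4 ]
(0.561, 0.082, 0.2, -45.4) -> [ 7.65 -8.04  5.   -0.  ]
```

>>> play_rows:
  targets:
    - [100, -1.2, -2, -0.3, 2]
    - [100, -3.2, -5, -0.6, 4]
    - [100, -5.2, -8.5, -1, 6]
    - [100, -7.4, -12, -1.4, 9]
    - [100, -9.2, -15, -1.5, 11]
    - [100, -10.2, -16.5, -1.5, 12.2]
    - [100, -10.2, -16.5, -1.5, 12.2]
    - [100, -10.2, -16.5, -1.5, 12.2]

```text
t: 18.15
ee_pos: [0.3997, -0.0995, 0.2191]
tool_rot: [3.067, -0.678, -0.0]
force: [-0.5, 0.1, 0.2]
gripper_width: 1.0
grasp_force: 0.0
```

>>> play_rows:
  targets:
    - [100, -0.3, -2, -0.5, 3]
    - [100, -0.9, -5.5, -1, 7]
    - [100, -1.5, -9, -1.6, 11]
    - [100, -2.1, -12.5, -2.2, 15]
    - [100, -2.7, -16, -2.7, 19]
    - [100, -3.1, -18.4, -3, 20.4]
    - [100, -3.1, -18.4, -3, 20.4]
    - [100, -3.1, -18.4, -3, 20.4]

```text
t: 18.95
ee_pos: [0.4497, 0.0798, 0.249]
tool_rot: [2.898, -1.21, -0.001]
force: [-0.2, -0.5, 0.6]
gripper_width: 1.0
grasp_force: 0.0
```

>>> play_rows:
  targets:
    - [100, 1, -1, 0.5, 0]
    - [100, 2.5, -2.5, 1.5, 0]
    - [100, 4, -4, 2.5, 0]
    - [100, 5.5, -5.5, 3.5, 0]
    - [100, 7, -7.2, 4.5, 0]
    - [100, 7.6, -8, 5, 0]
    - [100, 7.6, -8, 5, 0]
    - [100, 7.6, -8, 5, 0]

```text
t: 19.75
ee_pos: [0.559, 0.0817, 0.1991]
tool_rot: [2.897, -1.213, -0.002]
force: [0.2, -0.3, -0.1]
gripper_width: 1.002
grasp_force: 0.0
```

```bash
python3 -c "
from h import *
legs((.561,.082,.0755,-45.4))"; python3 look.py p3 .05 24
```

```text
now [0.559  0.0817 0.1991] h -45.44 tilt [-0.001 -0.    -1.   ] F [ 0.16 -0.28 -0.07] w 1.002 gf 0.0 t 19.75
(0.561, 0.082, 0.0755, -45.4) -> [ 0.12 -0.16 12.36 -0.04]
[393 217]
[377 177]
```

View pics/p3.png

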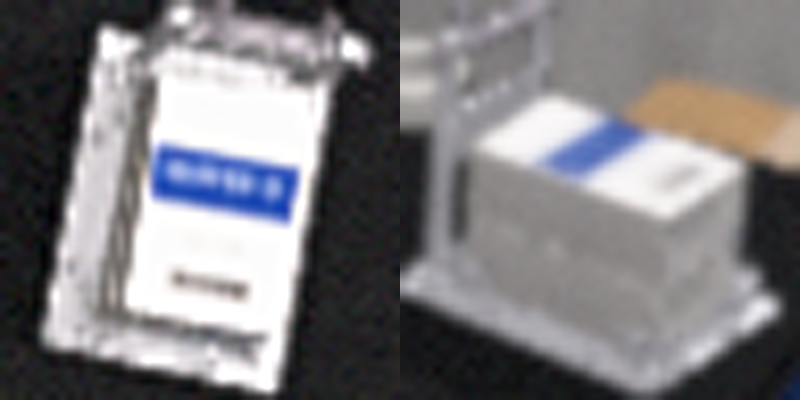

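The second carton sits square on the base: in the side crop the seams run straight from (470,150) to (660,220) and (745,165). Now I fetch carton_b.

>>> play_rows:
  targets:
    - [100, 0.1, -0.1, 2, 0]
    - [100, 0.1, -0.1, 5, 0]
    - [100, 0.1, -0.1, 8, 0]
    - [100, 0.1, -0.1, 10.5, 0]
    - [100, 0.1, -0.1, 12, 0]
    - [100, 0.1, -0.1, 12.4, 0]
    - [60, 0.1, -0.1, 12.4, 0]
    - [40, 0.1, -0.1, 12.4, 0]
  grip_force: 40

```text
t: 20.65
ee_pos: [0.5617, 0.0825, 0.0767]
tool_rot: [-2.897, 1.212, -0.002]
force: [-0.2, -0.2, -0.9]
gripper_width: 0.765
grasp_force: 44.8
```

>>> play_rows:
  targets:
    - [40, 0, 0, 0, 0]
    - [40, 0, 0, 0, 0]
    - [40, 0, 0, -1, 0]
    - [40, 0, 0, -4, 0]
    - [40, 0, 0, -7, 0]
    - [40, 0, 0, -10, 0]
    - [40, 0, 0, -12.5, 0]
    - [40, 0, 0, -14, 0]

```text
t: 21.45
ee_pos: [0.5615, 0.0824, 0.2184]
tool_rot: [-2.897, 1.212, -0.004]
force: [0.3, -0.1, -1.5]
gripper_width: 0.766
grasp_force: 45.1
```

>>> play_rows:
  targets:
    - [40, -1, 1, -0.5, 0]
    - [40, -2.5, 2.5, -1.5, 0]
    - [40, -4, 4, -2.5, 0]
    - [40, -5.5, 5.5, -3, 0]
    - [40, -7, 7.2, -3, 0]
    - [40, -7.6, 8, -3, 0]
    - [40, -7.6, 8, -3, 0]
    - [40, -7.6, 8, -3, 0]

```text
t: 22.25
ee_pos: [0.4511, 0.0803, 0.2454]
tool_rot: [-2.898, 1.212, -0.001]
force: [0.7, 0.3, -0.8]
gripper_width: 0.764
grasp_force: 45.1
```

```bash
python3 -c "
from h import *
legs((.40,-.10,.25,-20),(.4625,-.2831,.19,-12.8))"
```

```text
now [0.4511 0.0803 0.2454] h -45.41 tilt [ 0.001  0.    -1.   ] F [ 0.7   0.25 -0.84] w 0.764 gf 45.1 t 22.25
(0.4, -0.1, 0.25, -20) -> [  9.26  16.3   -0.46 -25.41]
(0.4625, -0.2831, 0.19, -12.8) -> [12.14 15.07  6.   -7.2 ]
```

>>> play_rows:
  targets:
    - [40, 1, 1.8, -0.1, -3]
    - [40, 2.8, 5, -0.2, -8]
    - [40, 4.8, 8.5, -0.3, -13]
    - [40, 6.8, 12, -0.4, -18]
    - [40, 8.4, 14.8, -0.5, -23]
    - [40, 9.2, 16.2, -0.5, -25.4]
    - [40, 9.2, 16.2, -0.5, -25.4]
    - [40, 9.2, 16.2, -0.5, -25.4]

```text
t: 23.05
ee_pos: [0.4005, -0.0992, 0.2503]
tool_rot: [-3.093, 0.55, -0.0]
force: [0.0, -0.2, -1.0]
gripper_width: 0.764
grasp_force: 45.2
```

>>> play_rows:
  targets:
    - [40, 1.2, 1.5, 0.5, -1]
    - [40, 3.6, 4.5, 1.5, -2.5]
    - [40, 6, 7.6, 3, -4]
    - [40, 8.6, 10.8, 4.2, -5.5]
    - [40, 11, 13.6, 5.4, -6.8]
    - [40, 12, 14.9, 6, -7.2]
    - [40, 12.1, 15.1, 6, -7.2]
    - [40, 12.1, 15.1, 6, -7.2]

```text
t: 23.85
ee_pos: [0.4619, -0.2813, 0.19]
tool_rot: [-3.121, 0.351, 0.002]
force: [-0.9, 0.6, -1.6]
gripper_width: 0.765
grasp_force: 45.1
```

```bash
python3 -c "
from h import *
arm.grab_frame('side')
legs((.4625,-.2831,.153,-12.8))"
```

```text
now [ 0.4618 -0.2809  0.1904] h -12.81 tilt [-0.001  0.001 -1.   ] F [-0.35 -0.27 -1.42] w 0.764 gf 45.1 t 23.9
(0.4625, -0.2831, 0.153, -12.8) -> [ 0.11  0.2   3.74 -0.01]
```

>>> play_rows:
  targets:
    - [40, 0, 0.1, 1, 0]
    - [40, 0, 0.1, 2, 0]
    - [40, 0, 0.1, 2.9, 0]
    - [40, 0, 0.1, 3.4, 0]
    - [40, 0, 0.1, 3.6, 0]
    - [40, 0, 0.1, 3.6, 0]
    - [40, 0, 0.1, 3.6, 0]
    - [40, 0, 0.1, 3.6, 0]

```text
t: 24.7
ee_pos: [0.4619, -0.2833, 0.1547]
tool_rot: [3.122, -0.351, 0.001]
force: [0.7, -0.0, -0.8]
gripper_width: 0.766
grasp_force: 45.2
```

```bash
python3 -c "
from h import *
legs((.4625,-.2831,.1505,-12.8))"; python3 look.py p4 .06 24
```

```text
now [ 0.4619 -0.2833  0.1547] h -12.82 tilt [ 0.001 -0.    -1.   ] F [ 0.68 -0.02 -0.77] w 0.766 gf 45.2 t 24.7
(0.4625, -0.2831, 0.1505, -12.8) -> [ 0.06 -0.04  0.42 -0.02]
[394 216]
[377 175]
```

View pics/p4.png

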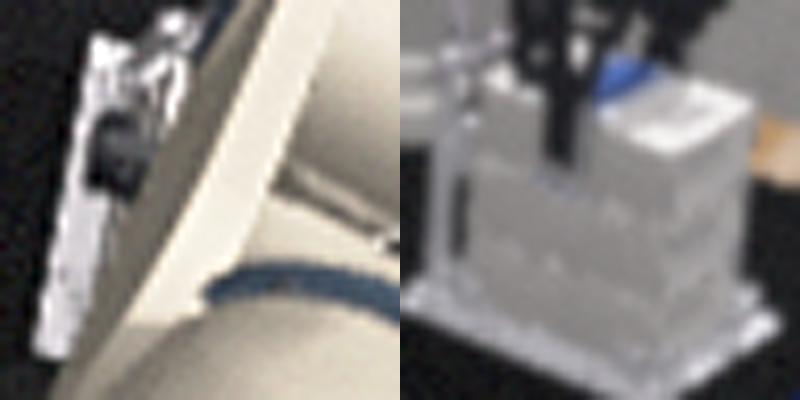

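The top carton hovers in line with the column: right edge at x≈750, left at x≈480, which fits the perspective. I'll set it down.

>>> play_rows:
  targets:
    - [40, 0, 0, 0.15, 0]
    - [40, 0, 0, 0.3, 0]
    - [40, 0, 0, 0.4, 0]
    - [40, 0, 0, 0.42, 0]
    - [78, 0, 0, 0.42, 0]
    - [85, 0, 0, 0.42, 0]
    - [100, 0, 0, 0.42, 0]
    - [100, 0, 0, 0.42, 0]

```text
t: 25.6
ee_pos: [0.4617, -0.2832, 0.15]
tool_rot: [-3.122, 0.35, 0.0]
force: [-0.4, 0.1, 0.0]
gripper_width: 0.999
grasp_force: 0.0
```

>>> play_rows:
  targets:
    - [100, 0, 0, 0, 0]
    - [100, 0, 0, -1, 0]
    - [100, 0, 0, -3, 0]
    - [100, 0, 0, -6, 0]
    - [100, 0, 0, -9, 0]
    - [100, 0, 0, -12, 0]
    - [100, 0, 0, -14.5, 0]
    - [100, 0, 0, -16, 0]

```text
t: 26.4
ee_pos: [0.4621, -0.2835, 0.3133]
tool_rot: [3.121, -0.35, 0.005]
force: [-0.2, -0.3, -0.3]
gripper_width: 1.002
grasp_force: 0.0
```

```bash
python3 -c "
from h import *
legs((.4,-.1,.31,-12.8))"
```

```text
now [ 0.4621 -0.2835  0.3133] h -12.81 tilt [ 0.003 -0.002 -1.   ] F [-0.2  -0.28 -0.26] w 1.002 gf 0.0 t 26.4
(0.4, -0.1, 0.31, -12.8) -> [-1.013e+01 -1.651e+01  3.300e-01 -1.000e-02]
```

```bash
python3 -c "
from h import *
s=arm.grab_frame('side'); k=400/90
r,p,_=cam(s); 
for yaw in(-.215,-.225,-.235):
  n=np.array([-np.sin(yaw),np.cos(yaw),0]); ex=np.array([np.cos(yaw),np.sin(yaw),0])
  o=np.array([.463,-.284,0])
  for u in((492,52),(498,80),(503,105)):
    px=(335+(u[0]-400)/k-.4,95+u[1]/k-.4)
    d=r@np.array([(px[0]-s['cx'])/s['fx'],(px[1]-s['cy'])/s['fy'],1]); P=p+d*((o-p)@n)/(d@n)
    c=(P-o)@ex; print(yaw,P.round(3),'cradle x',c.round(3),'r',np.hypot(c-.066,P[2]-.117).round(3),'th',np.arctan2(P[2]-.117,.066-c).round(3))
im=s['img'][85:215,325:415,::-1]; t=arm.grab_frame('top'); b=t['img'][150:250,350:450,::-1]
o=np.zeros((578,800,3),np.uint8); o[:,:400]=cv2.resize(im,(400,578),interpolation=2); o[:400,400:]=cv2.resize(b,(400,400),interpolation=2); cv2.imwrite('pics/p5.png',o)
legs((.395,-.13,.37,-12.8))
"
```

```text
-0.215 [ 0.581 -0.31   0.296] cradle x 0.12 r 0.187 th 1.866
-0.215 [ 0.573 -0.308  0.274] cradle x 0.113 r 0.164 th 1.86
-0.215 [ 0.567 -0.307  0.255] cradle x 0.106 r 0.144 th 1.856
-0.225 [ 0.581 -0.311  0.295] cradle x 0.121 r 0.187 th 1.871
-0.225 [ 0.574 -0.309  0.274] cradle x 0.114 r 0.164 th 1.866
-0.225 [ 0.567 -0.308  0.254] cradle x 0.107 r 0.143 th 1.862
-0.235 [ 0.582 -0.312  0.295] cradle x 0.122 r 0.186 th 1.877
-0.235 [ 0.574 -0.311  0.273] cradle x 0.114 r 0.164 th 1.872
-0.235 [ 0.568 -0.309  0.254] cradle x 0.108 r 0.143 th 1.868
now [ 0.4626 -0.2837  0.3131] h -12.81 tilt [ 0.004 -0.003 -1.   ] F [-0.01  0.28  0.23] w 1.002 gf 0.0 t 26.5
(0.395, -0.13, 0.37, -12.8) -> [-1.000e+01 -1.349e+01 -5.690e+00 -1.000e-02]
```

View pics/p5.png

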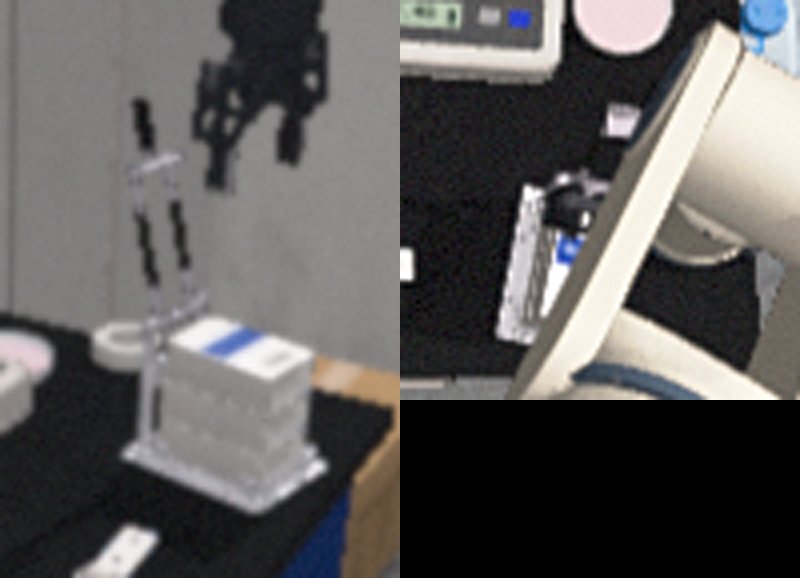

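The three cartons stand square at left-crop px (235,420). The bail's grip runs from (140,100) to (150,150), which gives θ≈1.87. Next I pinch the grip from above.

>>> play_rows:
  targets:
    - [100, 0, 0, -2, 0]
    - [100, 0, 0, -5, 0]
    - [100, 0, 0, -7.5, 0]
    - [100, 2, 0, -7.5, 0]
    - [100, 5, 0, -7.5, 0]
    - [100, 8.5, 0, -7.5, 0]
    - [100, 10.8, 0, -7.5, 0]
    - [100, 11.4, 0, -7.5, 0]

```text
t: 27.3
ee_pos: [0.5744, -0.3086, 0.3835]
tool_rot: [-3.121, 0.349, 0.002]
force: [-0.4, -0.5, 0.6]
gripper_width: 1.001
grasp_force: 0.0
```

```bash
python3 -c "
from h import *
arm.grab_frame('side')
legs((.574,-.309,.331,-12.9))"
```

```text
now [ 0.574  -0.3085  0.3836] h -12.77 tilt [-0.001  0.001 -1.   ] F [-0.11  0.82 -0.64] w 1.0 gf 0.0 t 27.35
(0.574, -0.309, 0.331, -12.9) -> [0.01 0.05 5.26 0.13]
```

>>> play_rows:
  targets:
    - [100, 0, 0, 2, 0.1]
    - [100, 0, 0, 4, 0.1]
    - [100, 0, 0, 5.2, 0.1]
    - [100, 0, 0, 5.2, 0.1]
    - [60, 0, 0, 5.2, 0.1]
    - [35, 0, 0, 5.2, 0.1]
    - [5, 0, 0, 5.2, 0.1]
    - [5, 0, 0, 5.2, 0.1]
  grip_force: 30

```text
t: 28.15
ee_pos: [0.573, -0.3086, 0.3339]
tool_rot: [3.121, -0.353, 0.002]
force: [0.2, -0.6, 0.1]
gripper_width: 0.328
grasp_force: 0.0
```

>>> play_rows:
  targets:
    - [5, 0, 0, 0, 0]
    - [5, 0, 0, 0, 0]
    - [5, 0, 0, 0, 0]
    - [5, 0, 0, 0, 0]
    - [5, 0, 0, 0, 0]
    - [5, 0, 0, 0, 0]
    - [5, 0, 0, 0, 0]
    - [5, 0, 0, 0, 0]

```text
t: 28.95
ee_pos: [0.5735, -0.3069, 0.3338]
tool_rot: [-3.119, 0.352, -0.002]
force: [1.3, 8.0, 3.0]
gripper_width: 0.162
grasp_force: 30.4
```

```bash
python3 -c "
from h import *
legs((.574,-.309,.331,-12.9))
# circle: measured TCP taken as r,th; cradle x shift
th0=1.866; r=.164
for r in (.163,.166):
  for th in np.linspace(th0,0,9): print(r,th.round(3),np.round([100*(-r*np.cos(th)+r*np.cos(th0)),0,100*(r*np.sin(th0)-r*np.sin(th))],2))
"
```

```text
now [ 0.5735 -0.3069  0.3338] h -12.89 tilt [ 0.001  0.003 -1.   ] F [1.31 8.02 3.03] w 0.162 gf 30.4 t 28.95
(0.574, -0.309, 0.331, -12.9) -> [0.09 0.19 0.28 0.01]
0.163 1.866 [0. 0. 0.]
0.163 1.633 [-3.73  0.   -0.67]
0.163 1.4 [-7.52  0.   -0.47]
0.163 1.166 [-11.16   0.     0.61]
0.163 0.933 [-14.45   0.     2.5 ]
0.163 0.7 [-17.21   0.     5.1 ]
0.163 0.466 [-19.3    0.     8.26]
0.163 0.233 [-20.6    0.    11.83]
0.163 0.0 [-21.04   0.    15.59]
0.166 1.866 [0. 0. 0.]
0.166 1.633 [-3.8   0.   -0.69]
0.166 1.4 [-7.66  0.   -0.48]
0.166 1.166 [-11.36   0.     0.62]
0.166 0.933 [-14.71   0.     2.55]
0.166 0.7 [-17.53   0.     5.19]
0.166 0.466 [-19.66   0.     8.42]
0.166 0.233 [-20.98   0.    12.04]
0.166 0.0 [-21.43   0.    15.88]
```

```bash
python3 -c "
import numpy as np
r=.1685;
for a,b in((1.85,1.25),(1.25,.63),(.63,.0)):
  for th in np.linspace(a,b,8): print(th.round(2),np.round([-100*r*(np.cos(th)-np.cos(a)),100*r*(np.sin(a)-np.sin(th))],1))
"
```

```text
1.85 [-0.  0.]
1.76 [-1.4 -0.3]
1.68 [-2.8 -0.6]
1.59 [-4.3 -0.6]
1.51 [-5.7 -0.6]
1.42 [-7.2 -0.5]
1.34 [-8.6 -0.2]
1.25 [-10.    0.2]
1.25 [-0.  0.]
1.16 [-1.4  0.5]
1.07 [-2.7  1.2]
0.98 [-4.  2.]
0.9 [-5.2  2.8]
0.81 [-6.3  3.8]
0.72 [-7.4  4.9]
0.63 [-8.3  6.1]
0.63 [-0.  0.]
0.54 [-0.8  1.3]
0.45 [-1.6  2.6]
0.36 [-2.2  4. ]
0.27 [-2.6  5.4]
0.18 [-3.   6.9]
0.09 [-3.2  8.4]
0.0 [-3.2  9.9]
```

>>> play_rows:
  targets:
    - [5, 0, -0.2, 0, 0]
    - [5, -1.4, -0.2, -0.3, 0]
    - [5, -2.8, -0.2, -0.6, 0]
    - [5, -4.3, -0.2, -0.6, 0]
    - [5, -5.7, -0.2, -0.6, 0]
    - [5, -7.2, -0.2, -0.5, 0]
    - [5, -8.6, -0.2, -0.2, 0]
    - [5, -10, -0.2, 0.2, 0]

```text
t: 29.75
ee_pos: [0.4749, -0.2841, 0.3319]
tool_rot: [3.121, -0.354, 0.002]
force: [1.7, -1.3, 2.3]
gripper_width: 0.164
grasp_force: 31.1
```

```bash
python3 -c "
from h import *
arm.grab_frame('side')
legs((.574,-.309,.331,-12.9))"
```

```text
now [ 0.4727 -0.2836  0.3311] h -12.93 tilt [-0.002 -0.    -1.   ] F [-3.79 -0.94  7.36] w 0.163 gf 31.8 t 29.8
(0.574, -0.309, 0.331, -12.9) -> [ 1.044e+01  2.100e-01  1.000e-02 -3.000e-02]
```

Forces are small, so I continue the arc.

>>> play_rows:
  targets:
    - [5, -0.7, 0, 0.2, 0]
    - [5, -1.4, 0, 0.5, 0]
    - [5, -2.7, 0, 1.2, 0]
    - [5, -4, 0, 2, 0]
    - [5, -5.2, 0, 2.8, 0]
    - [5, -6.3, 0, 3.8, 0]
    - [5, -7.4, 0, 4.9, 0]
    - [5, -8.3, 0, 6.1, 0]

```text
t: 30.6
ee_pos: [0.3934, -0.2656, 0.2699]
tool_rot: [3.121, -0.353, -0.002]
force: [-1.9, -2.7, 3.2]
gripper_width: 0.165
grasp_force: 30.8
```

```bash
python3 -c "
from h import *
arm.grab_frame('side')
legs((.574,-.309,.331,-12.9))"
```

```text
now [ 0.392  -0.2652  0.268 ] h -12.88 tilt [-0.003  0.    -1.   ] F [-1.9  -6.08 -2.03] w 0.161 gf 30.3 t 30.65
(0.574, -0.309, 0.331, -12.9) -> [18.72  0.21 -6.3   0.02]
```

>>> play_rows:
  targets:
    - [5, -0.4, 0.1, 0.7, 0]
    - [5, -0.8, 0.1, 1.3, 0]
    - [5, -1.6, 0.1, 2.6, 0]
    - [5, -2.2, 0.1, 4, 0]
    - [5, -2.6, 0.1, 5.4, 0]
    - [5, -3, 0.1, 6.9, 0]
    - [5, -3.2, 0.1, 7.9, 0]
    - [5, -3.2, 0.1, 8.7, 0]

```text
t: 31.45
ee_pos: [0.3623, -0.2588, 0.1822]
tool_rot: [-3.12, 0.353, 0.005]
force: [-4.7, 1.7, 2.3]
gripper_width: 0.167
grasp_force: 29.2
```

>>> play_rows:
  targets:
    - [5, 0, 0, 0.2, 0]
    - [5, 0, 0, 0.4, 0]
    - [5, 0, 0, 0.6, 0]
    - [5, 0, 0, 0.8, 0]
    - [5, 0, 0, 1, 0]
    - [5, 0, 0, 1.1, 0]
    - [5, 0, 0, 1.2, 0]
    - [5, 0, 0, 1.2, 0]

```text
t: 32.25
ee_pos: [0.3623, -0.2588, 0.1707]
tool_rot: [-3.12, 0.352, 0.005]
force: [-6.0, 2.0, 0.3]
gripper_width: 0.165
grasp_force: 29.2
```

```bash
python3 -c "
from h import *
legs((.574,-.309,.331,-12.9))"; python3 look.py p6 .08 36
```

```text
now [ 0.3623 -0.2588  0.1707] h -12.89 tilt [-0.003  0.002 -1.   ] F [-6.05  1.96  0.29] w 0.165 gf 29.2 t 32.25
(0.574, -0.309, 0.331, -12.9) -> [ 2.176e+01  1.700e-01 -1.603e+01  1.000e-02]
[395 216]
[377 170]
```

View pics/p6.png

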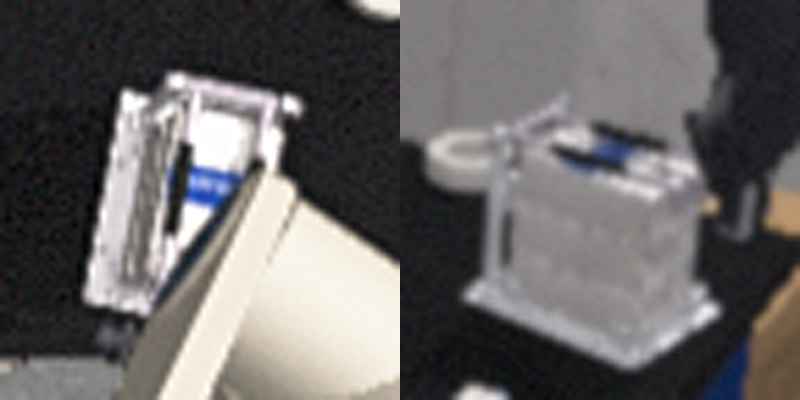

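The bail lies almost on the top carton. I'll press gently until it meets resistance.

>>> play_rows:
  targets:
    - [5, 0, 0, 0.1, 0]
    - [5, 0, 0, 0.2, 0]
    - [5, 0, 0, 0.2, 0]
    - [5, 0, 0, 0.3, 0]
    - [5, 0, 0, 0.3, 0]
    - [5, 0, 0, 0.3, 0]
    - [5, 0, 0, 0.3, 0]
    - [5, 0, 0, 0.3, 0]

```text
t: 33.15
ee_pos: [0.3624, -0.2588, 0.1678]
tool_rot: [-3.12, 0.353, 0.005]
force: [-4.9, 3.2, -0.4]
gripper_width: 0.167
grasp_force: 29.2
```

>>> play_rows:
  targets:
    - [5, 0, 0, 0.1, 0]
    - [5, 0, 0, 0.2, 0]
    - [5, 0, 0, 0.3, 0]
    - [5, 0, 0, 0.3, 0]
    - [5, 0, 0, 0.3, 0]
    - [5, 0, 0, 0.3, 0]
    - [5, 0, 0, 0.3, 0]
    - [5, 0, 0, 0.3, 0]

```text
t: 33.95
ee_pos: [0.3626, -0.2589, 0.1649]
tool_rot: [-3.121, 0.353, 0.004]
force: [-4.7, 1.7, -0.2]
gripper_width: 0.165
grasp_force: 29.2
```

```bash
python3 -c "
from h import *
for i in range(3): arm.grab_frame('side'); print(np.round(arm.get_state()['force'],1))"
```

```text
[-4.4  1.5 -1. ]
[-3.9  2.4 -0.7]
[-4.7  2.5  0.3]
```

>>> play_rows:
  targets:
    - [5, 0, 0, 0.2, 0]
    - [5, 0, 0, 0.3, 0]
    - [5, 0, 0, 0.3, 0]
    - [5, 0, 0, 0.3, 0]
    - [5, 0, 0, 0.3, 0]
    - [5, 0, 0, 0.3, 0]
    - [5, 0, 0, 0.3, 0]
    - [5, 0, 0, 0.3, 0]

```text
t: 34.9
ee_pos: [0.3627, -0.2589, 0.1631]
tool_rot: [-3.121, 0.353, 0.003]
force: [-9.0, 6.8, 22.9]
gripper_width: 0.165
grasp_force: 31.0
```

Contact: 23 N upward, so the bail has bottomed on the carton. I release, move clear and inspect.

>>> play_rows:
  targets:
    - [5, 0, 0, -0.15, 0]
    - [25, 0, 0, -0.15, 0]
    - [45, 0, 0, -0.15, 0]
    - [60, 0, 0, -0.15, 0]
    - [60, 0, 0, -0.15, 0]
    - [60, 0, 0, -2, 0]
    - [60, 0, 0, -5, 0]
    - [60, 0, 0, -9, 0]

```text
t: 35.7
ee_pos: [0.3628, -0.2589, 0.252]
tool_rot: [-3.12, 0.353, 0.005]
force: [0.2, -0.0, 0.0]
gripper_width: 0.599
grasp_force: 0.0
```

>>> play_rows:
  targets:
    - [60, 0, -1, -1, 0]
    - [60, -1, -4, -2, 0]
    - [60, -2, -8, -4, 0]
    - [60, -2, -12, -6, 0]
    - [60, -2, -16, -8, 0]
    - [60, -2, -20, -10, 0]
    - [60, -2, -23, -10, 0]
    - [60, -2, -25, -10, 0]

```text
t: 36.5
ee_pos: [0.4002, -0.0091, 0.3525]
tool_rot: [-3.121, 0.351, -0.002]
force: [-0.7, 0.1, 0.0]
gripper_width: 0.597
grasp_force: 0.0
```

```bash
python3 look.py p7 .09 34;python3 -c "
from h import *
s=arm.grab_frame('side')
yaw=-.225;ex=np.array([np.cos(yaw),np.sin(yaw),0]);o=np.array([.463,-.284,0]);u=proj(s,[.463,-.284,.09])[0].astype(int)
for c,z in((-.096,.117),(-.117,.117),(-.065,.117),(-.065,.095)): print((c,z),((proj(s,o+c*ex+[0,0,z])[0]-u+34.5)*400/68).round())
legs()"
```

```text
[395 215]
[378 167]
(-0.096, 0.117) [340. 217.]
(-0.117, 0.117) [370. 228.]
(-0.065, 0.117) [296. 202.]
(-0.065, 0.095) [292. 234.]
now [ 0.3997 -0.0104  0.3517] h -12.75 tilt [-0.001 -0.    -1.   ] F [ 0.45 -0.3  -0.72] w 0.596 gf 0.0 t 36.65
```

View pics/p7.png

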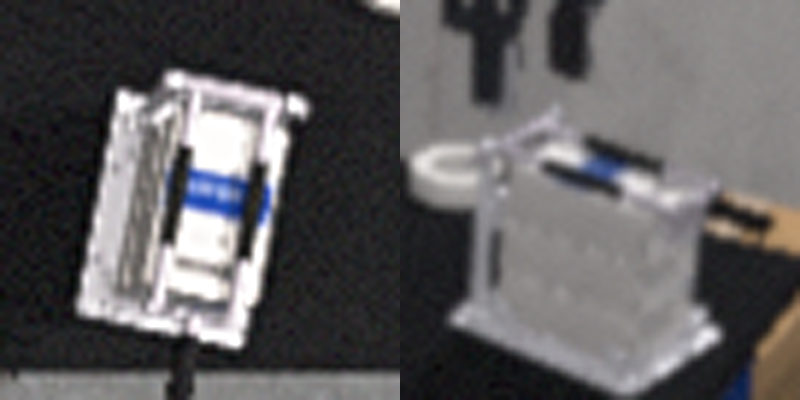

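The bail lies on the top carton. Its grip is at right-crop px (740,215) against a predicted (740,217) for θ=0, the lip is in front and the column is square. I'm handing in.

```bash
python3 -c "
from cell import arm
print(arm.close_job())"
```

```text
the job is handed in; nothing more can be done
None
```

The job is handed in at about 37 s, with no verdict returned: carton_a (about 0.4 kg) is on the full carton, carton_b (about 0.12 kg) is on top, and the bail is folded fully down with its lip in front.

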